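# Rock the wedge out of the bangle vise

### The arm

A 6-joint arm with a two-finger parallel gripper is mounted at the origin on the work surface. World frame = base frame: x ahead of the robot, y to its left, z up, the work surface at z = 0. Lengths are in mm, angles in rad, forces in N, time in s.
With the tool pointing down it reaches from about 350 to 875 mm from the base axis. Payload 4.2 kg.
Tool frame: the origin (TCP) lies at the very end of the fingers, on their centre line; the grasp point (between the pads) lies 19 mm behind it; z points along the fingers, y is the line along which they close (so a half turn about z gives the same grasp; the last joint's range is limited). The gripper opens to 85 mm and grips with 20 to 120 N. Pads are 22 mm wide; open, the fingers measure 114 mm over their backs; the gripper's body (76 mm by 85 mm) begins 54 mm behind the grasp point. The pads swing forward as they close: fully open they stand 13 mm farther back than shut.
Start: joints at [-0.899, 0.385, 0.008, 0, -1.194, -0.259], TCP at [250.747, -572.473, 231.312] pointing down, gripper open.
Joint ranges: [-3.14, 3.14], [-1.21, 2.06], [-1.07, 1.41], [-3.16, 2.05], [-2.99, -0.16], [-3.1, 3.1]. Speed limits (rad/s): [2.79, 2.79, 3.14, 3.14, 3.14, 3.14].

### API

Orientations are given as a unit quaternion [x, y, z, w].
In Python, from bench import arm, optics gives the robot as it stands. The module is installed in compiled form; this text tells all that it offers.
- The arm moves only by the tool step_arm, never from a script. Its argument "motion" is a list of rows, each an object with "dr": the turn, a rotation vector about the tool's x, y, z in units of 8 degrees (1.0 is 8 degrees), a list of three; "slide": the shift along the tool's x, y, z in mm, a list of three; "jaw": the finger opening in mm, from 0 to 85.4. A call has exactly 8 rows; each row is the pose to reach, as a shift and turn from the pose commanded when the call began, along the tool's axes at that moment; what a row does not reach only later rows make up. A row lasts 1/8 s, in which the tool goes at most 62.5 mm and 10.7 degrees, less where a joint would pass 70% of its speed; a pose out of reach is approached as far as the arm can. A call with a gripper value outside its range is refused whole. The fingers move at their own pace and stop on an object; the grip force is fixed at half the most. Time passes only in rows, so rows that repeat a pose let the fingers close, or fill a call up. It gives the time, the measured TCP pose, the force, the opening and the grip force at its end, in the units of the state.
- arm.read_state(): the state, without advancing time (a new reading comes with each control period).
- optics.get_image(name): name is "scene" or "top"; returns the picture (420x560x3 uint8, blue, green, red); there is no depth.
- optics.camera_info(name): a dict with "camera_matrix" (3x3 intrinsics, pixels), "view" (4x4, takes a point from world to camera coordinates). Camera axes: x right, y up, looking along -z (the intrinsics and any distortion apply to the point x, -y, -z); pixel columns grow to the right and rows downward; lengths in mm; the calibration is good to about 2 mm. A picture is of the moment at which its call begins. camera_info takes no time and is no camera call.
- arm.job_done(): hands the job in; it is judged then, once.
The state is a dict: "clock": time; "joints": joint angles; "joint_vel": joint speeds; "joint_efforts": joint torques, N m; "position": TCP position; "ee_rot": TCP orientation; "contact_force": force on the tool from outside, world axes, zero at the start; "wrist_torque": the same for the moment, N m; "gripper_width": finger opening in mm; "grasp_force": force on a finger pad.
Only numpy, scipy, OpenCV 4.12 (cv2) and the standard library are available. Lean on these libraries where they do the work, as an engineer would, in place of code of your own. Each camera call takes 0.05 s, during which the arm holds its last target. There are 200 camera calls.

### The job

Two small wooden wedge vises stand on the jewellery-making table; free the one that holds the round bangle. Its wedge is jammed tight: take its upright head from above and rock it along the slot, about 10 mm to the left of upright and then about 10 mm to the right of upright as seen from the robot, before drawing it up and out and putting it down in the plywood tray. Leave the other vise's wedge where it is.

Things in the scene. Friction and masses are not known exactly. Their poses are not given: they have to be found in the camera images.
- wedge: The wedge to remove: plain light wood, 40 g, upright, thin end down, 85 mm long, 30 mm wide (its y, along the slot); thickness (its x) tapers from 12 mm at the foot to 21 mm at the top. Origin: centre of the foot, z up to the head. Seated, foot 12 mm and top 97 mm above the table; the slot grips it up to 46 mm. A sprung jaw holds it with 10 to 20 N till raised 20 mm; then it is loose.
- wedge_head (a point): Point on this wedge's centre line 63 mm above its foot, in the middle of the head (75 mm above the table when seated). Good to grip here across the two broad slanting faces, 18.5 mm apart (fingers closing along the vise's x). Pulled sideways here, the wedge leans over about its foot.
- vise: The vise with the round bangle: brown wood, fixed, base 156x84x12 mm, tops 46 mm high. Origin on the table, 5 mm beyond the middle of the base. x runs along it away from the robot (within 25 deg): stop, bangle (69 mm wide, 28 high), sprung jaw, wedge (slot centre x = +40 mm, y = 0), stop. y runs along the slot, +y left. 10 mm high blocks flank the foot with 2 mm play; the head can swing 15 mm.
- tray: Open plywood tray, fixed, between the vises: 180 mm (its x) by 150 mm (its y) outside, walls 6 mm thick and 22 mm high, floor 6 mm thick. Origin: on the table under its centre.
- other_wedge: The lookalike wedge, to be left alone: same shape, size and wood, upright in a vise of the same make that holds a straight rectangular wooden bar (69 x 26 x 28 mm) in place of the bangle. Origin and axes as for the first wedge.
Not all that is in view belongs to the job. What is shaped like the wedge but blue or purple is not meant. Several things have the shape of the tray; the one meant has the colours described above.

How it is judged:
By the outcome, as a careful person would: the job done as asked, in the order asked, and still so for the second after the job is handed in, with the robot touching nothing.
It also fails if it takes over 51 s, if anything falls off the work surface, if the arm or the gripper's body presses on something with over 40 N, if the wrist force passes 120 N, or if a joint passes its speed limit or range.

## Working session

There is one attempt and no reset: what is moved stays moved. The work goes in short steps, Python scripts to look and compute and a tool call to move; the robot and the scene stay as the last step left them, time stands still between calls to the robot, and variables do not carry over. Pictures are saved under pics/ and viewed, at most 10 in all, crops included, and the job is handed in when it is done.

Besides the shell and the picture viewer there is one more tool, called in YAML: its name, and indented under it one key for each argument. step_arm: Moves the arm, as the interface text tells. Its arguments: {"type":"object","properties":{"motion":{"type":"array","items":{"type":"object","properties":{"dr":{"type":"array","items":{"type":"number"}},"slide":{"type":"array","items":{"type":"number"}},"jaw":{"type":"number"}}}}},"required":["motion"]}

```bash
mkdir -p pics; python3 - <<'E'
from bench import arm, optics
import cv2,numpy as np
for n in("scene","top"):
    cv2.imwrite(f"pics/{n}0.png",optics.get_image(n)); i=optics.camera_info(n); print(n,i)
s=arm.read_state();print(s)
E
```

```text
scene {'camera_matrix': array([[451.49020272,   0.        , 280.75183503],
       [  0.        , 451.49020272, 208.75731544],
       [  0.        ,   0.        ,   1.        ]]), 'view': array([[ 5.74303161e-01,  8.18616280e-01, -6.57759145e-03,
        -3.60056541e+02],
       [-6.47416213e-01,  4.59085267e-01,  6.08352664e-01,
         3.79154431e+02],
       [ 5.01027070e-01, -3.45120419e-01,  7.93639573e-01,
        -1.20227729e+03],
       [ 0.00000000e+00,  0.00000000e+00,  0.00000000e+00,
         1.00000000e+00]])}
top {'camera_matrix': array([[443.11888376,   0.        , 279.11801703],
       [  0.        , 443.11888376, 210.10135929],
       [  0.        ,   0.        ,   1.        ]]), 'view': array([[ 2.48779926e-02, -9.99685930e-01,  3.02123213e-03,
        -2.17760458e+01],
       [ 9.87490990e-01,  2.50449857e-02,  1.55673674e-01,
        -6.03220040e+02],
       [-1.55700448e-01, -8.89409002e-04,  9.87803917e-01,
        -7.78171462e+02],
       [ 0.00000000e+00,  0.00000000e+00,  0.00000000e+00,
         1.00000000e+00]])}
{'clock': 0.1, 'joints': array([-8.99425056e-01,  3.85460422e-01,  6.74715165e-03, -4.28663494e-04,
       -1.19396782e+00, -2.58598098e-01]), 'joint_vel': array([ 0.00193854, -0.00070074,  0.00498549,  0.00238807,  0.00053858,
       -0.00074646]), 'joint_efforts': array([-2.89838217e-04, -3.93319523e+01,  1.88928080e+01,  4.19799864e+00,
       -2.59032218e-03,  2.52317847e-06]), 'position': array([ 250.5244348 , -572.02545646,  230.33750608]), 'ee_rot': array([-2.04847043e-01,  9.78793523e-01,  9.31657153e-04, -2.44503885e-04]), 'contact_force': array([0.94057102, 0.97907308, 0.21051353]), 'wrist_torque': array([-0.01448006,  0.01260423, -0.0290659 ]), 'grasp_force': 0.0, 'gripper_width': 85.32906082901158}
```

View pics/scene0.png

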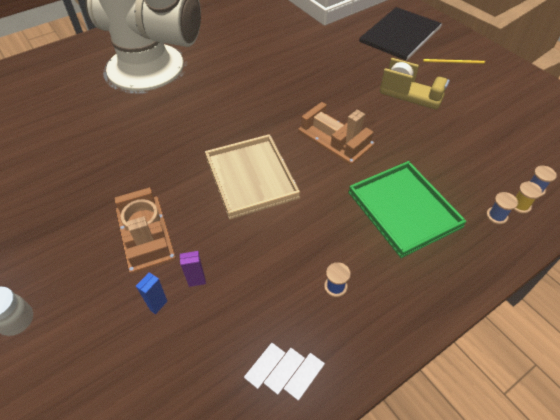

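View pics/top0.png

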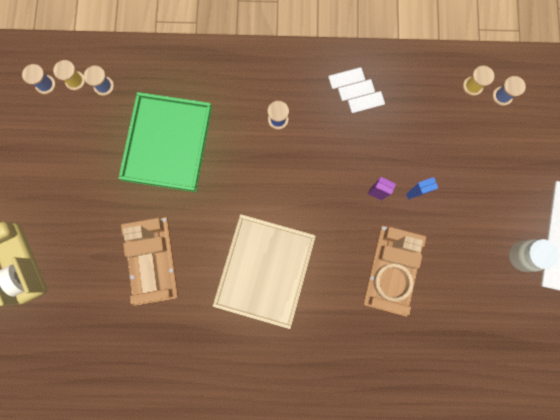

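The bangle vise is at about (395,272) in top and (143,230) in scene. The plywood tray is at (265,270) in top. I'll crop closer on the vise.

```bash
python3 - <<'E'
import cv2,numpy as np
a=cv2.imread("pics/top0.png")[215:325,350:450]; b=cv2.imread("pics/scene0.png")[180:280,100:215]
a=cv2.resize(a,(500,550),interpolation=cv2.INTER_CUBIC)
b=cv2.resize(b,None,fx=5,fy=5,interpolation=cv2.INTER_CUBIC)
cv2.imwrite("pics/ca.png",a);cv2.imwrite("pics/cb.png",b)
E
```

```text
(no output)
```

View pics/ca.png

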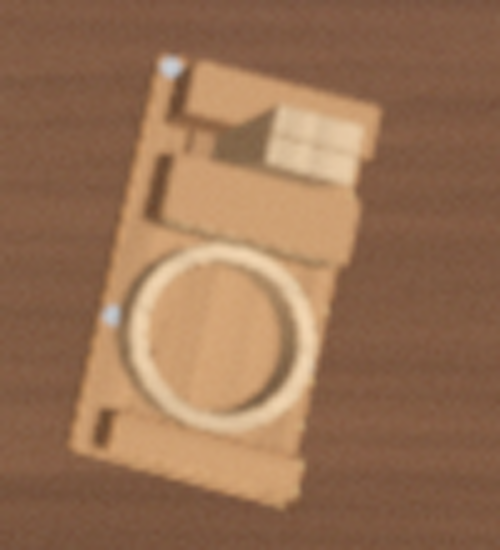

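View pics/cb.png

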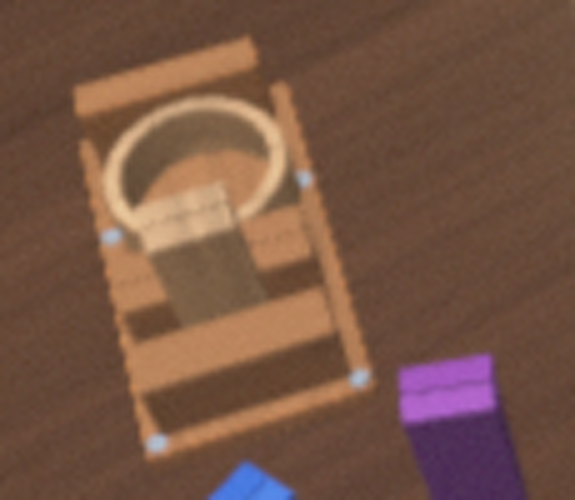

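```bash
cat > h.py <<'E'
from bench import arm, optics
import numpy as np
from scipy.spatial.transform import Rotation as R
I={n:optics.camera_info(n) for n in("scene","top")}
def ray(n,u,v):
    K,V=I[n]["camera_matrix"],np.array(I[n]["view"]); d=np.linalg.inv(K)@[u,v,1]; d=d*[1,-1,-1]
    return -V[:3,:3].T@V[:3,3], V[:3,:3].T@d
def onz(n,u,v,z): o,d=ray(n,u,v); return (o+d*(z-o[2])/d[2])
def tri(a,b):
    (o,d),(p,e)=a,b; s=np.linalg.lstsq(np.c_[d,-e],p-o,rcond=None)[0]; return (o+d*s[0]+p+e*s[1])/2, np.linalg.norm(o+d*s[0]-p-e*s[1])
def proj(n,P):
    V=np.array(I[n]["view"]); c=V[:3,:3]@P+V[:3,3]; q=I[n]["camera_matrix"]@(c*[1,-1,-1]); return q[:2]/q[2]
def down(yaw_y,tilt=0,ax=None):  # tool pointing down, tool y at world angle yaw_y (deg); tilt deg about horizontal vise x axis
    y=np.array([np.cos(np.radians(yaw_y)),np.sin(np.radians(yaw_y)),0]); z=np.array([0,0,-1.]); r=R.from_matrix(np.c_[np.cross(y,z),y,z])
    return r if not tilt else R.from_rotvec(np.radians(tilt)*np.asarray(ax))*r
def rel(p,Rt):
    s=arm.read_state(); R0=R.from_quat(s["ee_rot"])
    print("slide",R0.inv().apply(np.asarray(p)-s["position"]).round(1),"dr",(np.degrees((R0.inv()*Rt).as_rotvec())/8).round(3),"| pos",s["position"].round(1),"F",s["contact_force"].round(1),"w",round(s["gripper_width"],1),"t",s["clock"])
E
python3 - <<'E'
from h import *
ct=lambda x,y:((x+.5)/5-.5+350,(y+.5)/5-.5+215)
cs=lambda x,y:((x+.5)/5-.5+100,(y+.5)/5-.5+180)
P=tri(ray("top",*ct(315,145)),ray("scene",*cs(184,216)));print("wedge top",P, onz("top",*ct(315,145),97),onz("scene",*cs(184,216),97))
def yaw(a,b): d=b-a; return np.degrees(np.arctan2(d[1],d[0])).round(2),np.linalg.norm(d).round(1)
print("base left edge",yaw(onz("top",*ct(72,448),12),onz("top",*ct(160,55),12)))
print("scene base edges",yaw(onz("scene",*cs(275,85),12),onz("scene",*cs(370,380),12)),yaw(onz("scene",*cs(85,145),12),onz("scene",*cs(150,457),12)),)
print("far edge y dir",yaw(onz("scene",*cs(370,380),12),onz("scene",*cs(150,457),12)))
print("near stop, top",yaw(onz("top",*ct(300,462),46),onz("top",*ct(112,410),46)), "jaw",yaw(onz("top",*ct(360,200),46),onz("top",*ct(175,155),46)))
t=[onz("top",*p,22) for p in((240,216),(315,234),(291,327),(214,308))]
print("tray",np.mean(t,0),yaw(t[2],t[1]),yaw(t[3],t[0]),yaw(t[1],t[0]))
c=[cs(370,380),cs(150,457)]
f=[onz("scene",*q,12) for q in c]; print("far base corners",f)
E
```

```text
wedge top (array([ 542.68574623, -240.14836681,   96.12394676]), np.float64(1.8316955510918793)) [ 542.9382036  -238.99935791   97.        ] [ 542.87707577 -241.02301654   97.        ]
base left edge (np.float64(-13.07), np.float64(153.8))
scene base edges (np.float64(-12.25), np.float64(151.6)) (np.float64(-13.9), np.float64(151.6))
far edge y dir (np.float64(-101.82), np.float64(81.0))
near stop, top (np.float64(76.1), np.float64(69.8)) jaw (np.float64(77.66), np.float64(69.5))
tray [492.02551398  16.90951015  22.        ] (np.float64(-13.67), np.float64(178.3)) (np.float64(-13.47), np.float64(178.4)) (np.float64(77.86), np.float64(147.4))
far base corners [array([ 581.8403203 , -208.66408636,   12.        ]), array([ 565.24886041, -287.95084218,   12.        ])]
```

```bash
python3 - <<'E'
from h import *
rel([542.7,-240.2,140],down(167))
for q in((382,183),(428,184)): print(onz("top",*q,85))
E
```

```text
slide [-400.7  186.6   90.7] dr [ 1.30e-02  6.00e-03 -6.67e+00] | pos [ 250.5 -572.   230.3] F [0.9 1.  0.2] w 85.3 t 0.1
[ 651.55044102 -190.06311537   85.        ]
[ 651.82528789 -272.65098595   85.        ]
```

step_arm:
  motion:
    - {"slide": [-50,23,10],"dr": [0,0,-0.8],"jaw": 60}
    - {"slide": [-100,46,20],"dr": [0,0,-1.7],"jaw": 60}
    - {"slide": [-150,70,32],"dr": [0,0,-2.5],"jaw": 60}
    - {"slide": [-200,93,44],"dr": [0,0,-3.3],"jaw": 60}
    - {"slide": [-250,116,56],"dr": [0,0,-4.2],"jaw": 60}
    - {"slide": [-300,140,68],"dr": [0,0,-5],"jaw": 60}
    - {"slide": [-350,163,80],"dr": [0,0,-5.8],"jaw": 60}
    - {"slide": [-400.7,186.6,90.7],"dr": [0.01,0.01,-6.67],"jaw": 60}

```text
clock: 1.1
position: [543.6, -239.2, 139.8]
ee_rot: [-0.624, 0.781, -0.0, -0.001]
contact_force: [-0.4, -0.8, 0.4]
gripper_width: 60.2
grasp_force: 0.0
```

```bash
python3 - <<'E'
from h import *
import cv2
rel([542.7,-240.2,56],down(167))
a=optics.get_image("top")[170:310,320:500]; b=optics.get_image("scene")[130:280,60:240]
cv2.imwrite("pics/g1.png",np.hstack([cv2.resize(a,(400,311),interpolation=2),cv2.resize(b,(373,311),interpolation=2)]))
E
```

```text
slide [ 1.   0.7 83.8] dr [ 0.002 -0.013  0.029] | pos [ 543.6 -239.2  139.8] F [-0.4 -0.8  0.4] w 60.2 t 1.1
```

View pics/g1.png

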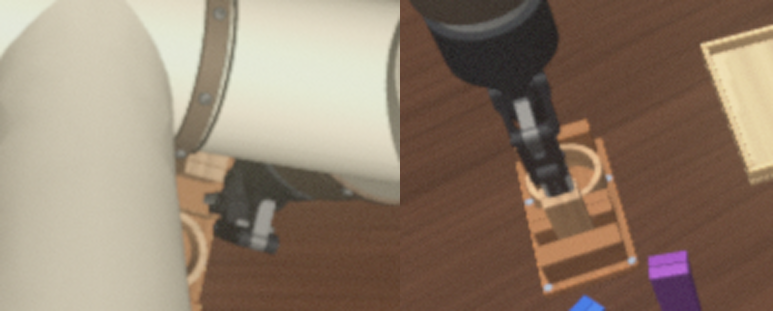

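The gripper is lined up over the wedge head, so I'll descend.

step_arm:
  motion:
    - {"slide": [1,0.7,12],"dr": [0,0,0.03],"jaw": 50}
    - {"slide": [1,0.7,24],"dr": [0,0,0.03],"jaw": 50}
    - {"slide": [1,0.7,36],"dr": [0,0,0.03],"jaw": 50}
    - {"slide": [1,0.7,48],"dr": [0,0,0.03],"jaw": 50}
    - {"slide": [1,0.7,60],"dr": [0,0,0.03],"jaw": 50}
    - {"slide": [1,0.7,72],"dr": [0,0,0.03],"jaw": 50}
    - {"slide": [1,0.7,83.5],"dr": [0,0,0.03],"jaw": 50}
    - {"slide": [1,0.7,83.5],"dr": [0,0,0.03],"jaw": 50}

```text
clock: 2.2
position: [541.3, -241.6, 55.9]
ee_rot: [-0.621, 0.784, 0.0, -0.001]
contact_force: [0.3, -0.5, 0.2]
gripper_width: 50.2
grasp_force: 0.0
```

step_arm:
  motion:
    - {"slide": [0,0,0],"jaw": 35}
    - {"slide": [0,0,0],"jaw": 28}
    - {"slide": [0,0,0],"jaw": 24}
    - {"slide": [0,0,0],"jaw": 20}
    - {"slide": [0,0,0],"jaw": 16}
    - {"slide": [0,0,0],"jaw": 10}
    - {"slide": [0,0,0],"jaw": 5}
    - {"slide": [0,0,0],"jaw": 5}

```text
$.motion[0]: bad value
```

```bash
python3 - <<'E'
from h import *
rel([542.7,-240.2,56],down(167))
s=arm.read_state();print(s["wrist_torque"],s["grasp_force"])
E
```

```text
slide [-1.7 -1.  -0.1] dr [ 0.012 -0.013 -0.029] | pos [ 541.3 -241.6   55.9] F [ 0.3 -0.5  0.2] w 50.2 t 2.2
[ 0.03493094 -0.01954067 -0.00745065] 0.0
```

step_arm:
  motion:
    - {"slide": [-1,-0.5,0],"dr": [0,0,0],"jaw": 35}
    - {"slide": [-1,-0.5,0],"dr": [0,0,0],"jaw": 28}
    - {"slide": [-1,-0.5,0],"dr": [0,0,0],"jaw": 24}
    - {"slide": [-1,-0.5,0],"dr": [0,0,0],"jaw": 20}
    - {"slide": [-1,-0.5,0],"dr": [0,0,0],"jaw": 16}
    - {"slide": [-1,-0.5,0],"dr": [0,0,0],"jaw": 10}
    - {"slide": [-1,-0.5,0],"dr": [0,0,0],"jaw": 5}
    - {"slide": [-1,-0.5,0],"dr": [0,0,0],"jaw": 5}

```text
clock: 3.2
position: [542.7, -240.9, 57.6]
ee_rot: [-0.621, 0.784, -0.001, -0.001]
contact_force: [-2.5, 1.3, 5.1]
gripper_width: 19.6
grasp_force: 58.3
```

```bash
python3 - <<'E'
from h import *
c=[]
for i in range(4): optics.get_image("top"); s=arm.read_state(); c.append(s["position"]); print(s["position"].round(2),s["contact_force"].round(1),s["wrist_torque"].round(2),s["gripper_width"],s["grasp_force"],R.from_quat(s["ee_rot"]).as_matrix().round(3).tolist())
E
```

```text
[ 542.67 -240.88   57.59] [-2.1  1.5  5.3] [ 0.45  0.62 -0.08] 19.388846203402004 58.29111666418612 [[-0.229, -0.973, 0.0], [-0.973, 0.229, -0.002], [0.002, -0.001, -1.0]]
[ 542.7  -240.89   57.62] [-1.3  3.1  5.4] [ 0.48  0.65 -0.13] 19.47188325560035 58.29090247862041 [[-0.229, -0.973, 0.0], [-0.973, 0.229, -0.002], [0.002, -0.001, -1.0]]
[ 542.66 -240.89   57.61] [-2.1  2.   5.4] [ 0.48  0.61 -0.03] 19.63893369627645 58.29075708054006 [[-0.229, -0.973, 0.0], [-0.973, 0.229, -0.002], [0.002, -0.001, -1.0]]
[ 542.65 -240.9    57.61] [-2.2  1.8  5.9] [ 0.47  0.62 -0.08] 19.46165987973103 58.290640795603395 [[-0.229, -0.973, 0.0], [-0.973, 0.229, -0.002], [0.002, -0.001, -1.0]]
```

step_arm:
  motion:
    - {"slide": [-0.9,0,-0.1],"dr": [0,0.15,0],"jaw": 5}
    - {"slide": [-1.8,0,-0.2],"dr": [0,0.29,0],"jaw": 5}
    - {"slide": [-2.7,0,-0.3],"dr": [0,0.43,0],"jaw": 5}
    - {"slide": [-3.6,0,-0.4],"dr": [0,0.57,0],"jaw": 5}
    - {"slide": [-4.5,0,-0.5],"dr": [0,0.72,0],"jaw": 5}
    - {"slide": [-5.5,0,-0.7],"dr": [0,0.87,0],"jaw": 5}
    - {"slide": [-6.4,0,-0.9],"dr": [0,1.02,0],"jaw": 5}
    - {"slide": [-7.4,0,-1],"dr": [0,1.18,0],"jaw": 5}

```text
clock: 4.4
position: [544.5, -234.0, 59.1]
ee_rot: [-0.619, 0.781, -0.053, -0.066]
contact_force: [-3.8, -0.2, 8.9]
gripper_width: 19.3
grasp_force: 58.6
```

```bash
cat >> h.py <<'E'
P0=np.array([542.65,-240.9,57.6]); R0=R.from_matrix([[-0.229,-0.973,0],[-0.973,0.229,-0.002],[0.002,-0.001,-1.0]])
def chk():
    optics.get_image("top"); s=arm.read_state(); r=R.from_quat(s["ee_rot"])
    g=lambda p,q:p-19*q.apply([0,0,1])
    print("head shift in start tool axes",R0.inv().apply(g(s["position"],r)-g(P0,R0)).round(2),"tcp",R0.inv().apply(s["position"]-P0).round(2),"rot deg",np.degrees((R0.inv()*r).as_rotvec()).round(2),"F",s["contact_force"].round(1),"T",s["wrist_torque"].round(2),"grip",s["grasp_force"].round(1),s["gripper_width"].round(1),"t",s["clock"])
E
python3 -c "
from h import *
chk()"
```

```text
Traceback (most recent call last):
  File "h.py", line 23, in chk
    print("head shift in start tool axes",R0.inv().apply(g(s["position"],r)-g(P0,R0)).round(2),"tcp",R0.inv().apply(s["position"]-P0).round(2),"rot deg",np.degrees((R0.inv()*r).as_rotvec()).round(2),"F",s["contact_force"].round(1),"T",s["wrist_torque"].round(2),"grip",s["grasp_force"].round(1),s["gripper_width"].round(1),"t",s["clock"])
                                                                                                                                                                                                                                                                             ^^^^^^^^^^^^^^^^^^^^^^
AttributeError: 'float' object has no attribute 'round'
```

```bash
sed -i 's/s\["grasp_force"\].round(1),s\["gripper_width"\].round(1)/s["grasp_force"],s["gripper_width"]/' h.py
python3 -c "
from h import *
chk()"
```

```text
head shift in start tool axes [-10.57  -0.2   -1.25] tcp [-7.41 -0.21 -1.51] rot deg [ 0.01  9.56 -0.12] F [-2.8 -0.3  8. ] T [ 0.03  0.85 -0.14] grip 58.61638436559588 19.36337352193562 t 4.5
```

step_arm:
  motion:
    - {"slide": [1.78,0,0.55],"dr": [0,-0.295,0],"jaw": 5}
    - {"slide": [3.57,0,1.1],"dr": [0,-0.59,0],"jaw": 5}
    - {"slide": [5.35,0,1.65],"dr": [0,-0.885,0],"jaw": 5}
    - {"slide": [7.13,0,2.2],"dr": [0,-1.18,0],"jaw": 5}
    - {"slide": [9.0,0,2.26],"dr": [0,-1.475,0],"jaw": 5}
    - {"slide": [10.86,0,2.31],"dr": [0,-1.77,0],"jaw": 5}
    - {"slide": [12.73,0,2.37],"dr": [0,-2.065,0],"jaw": 5}
    - {"slide": [14.6,0,2.43],"dr": [0,-2.36,0],"jaw": 5}

```text
clock: 5.5
position: [541.1, -247.8, 58.8]
ee_rot: [-0.619, 0.781, 0.051, 0.064]
contact_force: [-2.5, 1.6, 7.1]
gripper_width: 19.4
grasp_force: 58.5
```

```bash
python3 -c "
from h import *
import cv2
chk()
cv2.imwrite('pics/r1.png',cv2.resize(optics.get_image('scene')[160:290,70:220],(600,520),interpolation=2))"
```

```text
head shift in start tool axes [11.   -0.07 -0.95] tcp [ 7.84 -0.07 -1.22] rot deg [-0.02 -9.57  0.03] F [-2.3  4.1  8.4] T [1.2  0.69 0.14] grip 58.593617202714086 19.638397089696632 t 5.55
```

View pics/r1.png

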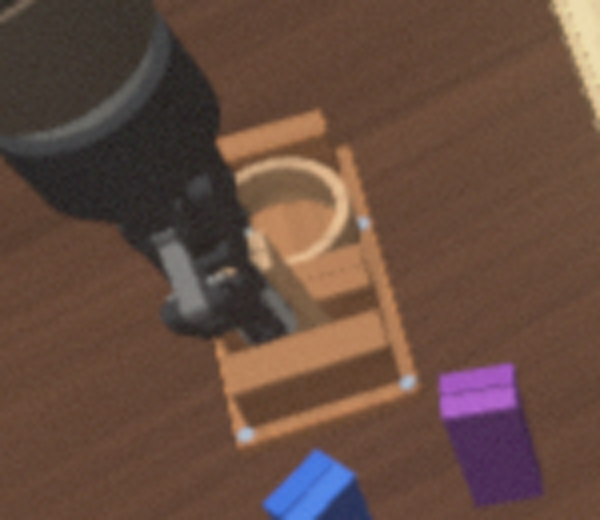

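The picture shows the wedge leaning right, at about (290,270) in the crop, still gripped with its foot in the slot. Next I'll bring it upright and draw it up.

step_arm:
  motion:
    - {"slide": [-1.2,0,0.37],"dr": [0,0.2,0],"jaw": 5}
    - {"slide": [-2.4,0,0.75],"dr": [0,0.4,0],"jaw": 5}
    - {"slide": [-3.6,0,1.1],"dr": [0,0.6,0],"jaw": 5}
    - {"slide": [-4.9,0,1.5],"dr": [0,0.8,0],"jaw": 5}
    - {"slide": [-6.1,0,1.9],"dr": [0,1.0,0],"jaw": 5}
    - {"slide": [-7.3,0,2.2],"dr": [0,1.19,0],"jaw": 5}
    - {"slide": [-7.3,0,2.2],"dr": [0,1.19,0],"jaw": 5}
    - {"slide": [-7.3,0,2.2],"dr": [0,1.19,0],"jaw": 5}

```text
clock: 6.6
position: [542.7, -240.8, 57.6]
ee_rot: [-0.621, 0.784, -0.002, -0.002]
contact_force: [-2.8, 1.5, 5.9]
gripper_width: 19.4
grasp_force: 58.5
```

step_arm:
  motion:
    - {"slide": [0,0,-3],"dr": [0,0,0],"jaw": 5}
    - {"slide": [0,0,-6],"dr": [0,0,0],"jaw": 5}
    - {"slide": [0,0,-9],"dr": [0,0,0],"jaw": 5}
    - {"slide": [0,0,-13],"dr": [0,0,0],"jaw": 5}
    - {"slide": [0,0,-17],"dr": [0,0,0],"jaw": 5}
    - {"slide": [0,0,-21],"dr": [0,0,0],"jaw": 5}
    - {"slide": [0,0,-25],"dr": [0,0,0],"jaw": 5}
    - {"slide": [0,0,-30],"dr": [0,0,0],"jaw": 5}

```text
clock: 7.6
position: [542.8, -240.8, 88.4]
ee_rot: [-0.621, 0.784, -0.002, -0.001]
contact_force: [0.6, 0.3, -1.5]
gripper_width: 19.5
grasp_force: 59.2
```

step_arm:
  motion:
    - {"slide": [0,0,-6],"dr": [0,0,0],"jaw": 5}
    - {"slide": [0,0,-12],"dr": [0,0,0],"jaw": 5}
    - {"slide": [0,0,-18],"dr": [0,0,0],"jaw": 5}
    - {"slide": [0,0,-24],"dr": [0,0,0],"jaw": 5}
    - {"slide": [0,0,-31],"dr": [0,0,0],"jaw": 5}
    - {"slide": [0,0,-38],"dr": [0,0,0],"jaw": 5}
    - {"slide": [0,0,-45],"dr": [0,0,0],"jaw": 5}
    - {"slide": [0,0,-50],"dr": [0,0,0],"jaw": 5}

```text
clock: 8.6
position: [542.9, -240.5, 137.7]
ee_rot: [-0.621, 0.784, -0.001, -0.001]
contact_force: [0.1, 0.3, -0.2]
gripper_width: 19.3
grasp_force: 59.2
```

```bash
python3 -c "
from h import *
import cv2
chk()
cv2.imwrite('pics/l1.png',cv2.resize(optics.get_image('scene')[100:290,50:320],(800,563),interpolation=2))
rel([492,16.9,125],down(167))
"
```

```text
head shift in start tool axes [ -0.28  -0.58 -80.71] tcp [ -0.25  -0.61 -80.72] rot deg [ 0.08  0.08 -0.03] F [ 0.6 -0.6  0.3] T [-0.02 -0.04  0.  ] grip 59.222706109285355 19.089299155241285 t 8.65
slide [-239.   108.8   11.9] dr [-0.014 -0.023 -0.028] | pos [ 543.2 -240.6  137.9] F [-0.2  0.6  0.8] w 19.2 t 8.7
```

View pics/l1.png

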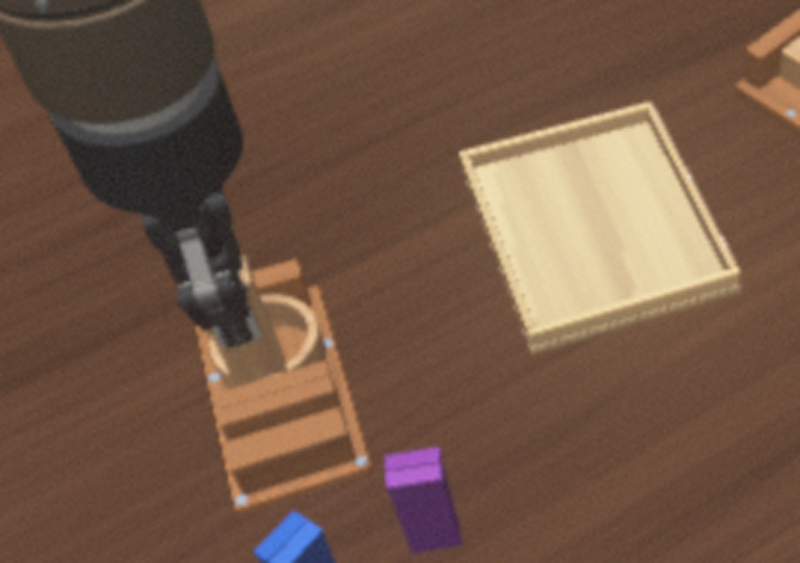

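The wedge is out, held upright and gripped at about (250,330), and the bangle vise's slot is empty. Next is the carry to the plywood tray.

step_arm:
  motion:
    - {"slide": [-20,9,0],"dr": [0,0,0],"jaw": 5}
    - {"slide": [-55,25,0],"dr": [0,0,0],"jaw": 5}
    - {"slide": [-95,43,0],"dr": [0,0,0],"jaw": 5}
    - {"slide": [-135,61,0],"dr": [0,0,0],"jaw": 5}
    - {"slide": [-175,79,0],"dr": [0,0,0],"jaw": 5}
    - {"slide": [-210,95,0],"dr": [0,0,0],"jaw": 5}
    - {"slide": [-230,104,0],"dr": [0,0,0],"jaw": 5}
    - {"slide": [-239,108.5,0],"dr": [0,0,0],"jaw": 5}

```text
clock: 9.7
position: [491.0, 18.5, 136.2]
ee_rot: [-0.622, 0.783, -0.001, -0.001]
contact_force: [-0.5, -0.4, -0.3]
gripper_width: 19.7
grasp_force: 59.2
```

step_arm:
  motion:
    - {"slide": [0,0,6],"dr": [0,0,0],"jaw": 5}
    - {"slide": [0,0,18],"dr": [0,0,0],"jaw": 5}
    - {"slide": [0,0,32],"dr": [0,0,0],"jaw": 5}
    - {"slide": [0,0,46],"dr": [0,0,0],"jaw": 5}
    - {"slide": [0,0,60],"dr": [0,0,0],"jaw": 5}
    - {"slide": [0,0,70],"dr": [0,0,0],"jaw": 5}
    - {"slide": [0,0,78],"dr": [0,0,0],"jaw": 5}
    - {"slide": [0,0,80],"dr": [0,0,0],"jaw": 5}

```text
clock: 10.7
position: [491.7, 16.7, 55.8]
ee_rot: [-0.621, 0.784, -0.001, -0.001]
contact_force: [-0.0, 0.4, -1.0]
gripper_width: 19.0
grasp_force: 59.2
```

```bash
python3 -c "
from h import *
import cv2
cv2.imwrite('pics/t1.png',cv2.resize(optics.get_image('scene')[90:240,150:330],(720,600),interpolation=2))
rel([492,16.9,52],down(167))
"
```

```text
slide [-0.2 -0.1  3.9] dr [-0.002 -0.025 -0.028] | pos [491.8  16.7  55.9] F [-0.1  0.4 -0. ] w 19.6 t 10.75
```

View pics/t1.png

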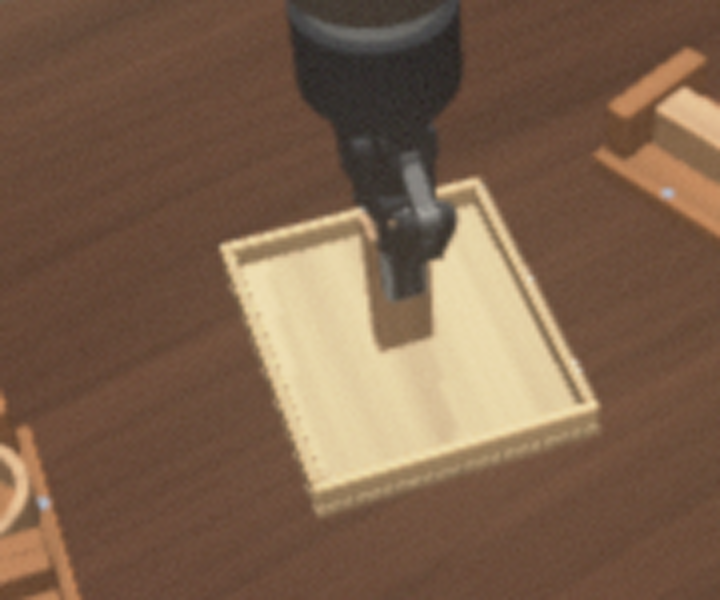

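The wedge hangs upright over the middle of the tray, foot at about (405,345), just above the floor. I'll lower it the last few mm.

step_arm:
  motion:
    - {"slide": [0,0,1],"dr": [0,0,0],"jaw": 5}
    - {"slide": [0,0,1.6],"dr": [0,0,0],"jaw": 5}
    - {"slide": [0,0,2.2],"dr": [0,0,0],"jaw": 5}
    - {"slide": [0,0,2.8],"dr": [0,0,0],"jaw": 5}
    - {"slide": [0,0,3.4],"dr": [0,0,0],"jaw": 5}
    - {"slide": [0,0,3.9],"dr": [0,0,0],"jaw": 5}
    - {"slide": [0,0,4.3],"dr": [0,0,0],"jaw": 5}
    - {"slide": [0,0,4.3],"dr": [0,0,0],"jaw": 5}

```text
clock: 11.75
position: [491.8, 16.7, 52.0]
ee_rot: [-0.621, 0.784, -0.001, -0.001]
contact_force: [0.2, 0.3, -0.2]
gripper_width: 18.9
grasp_force: 59.2
```

step_arm:
  motion:
    - {"slide": [0,0,0.3],"dr": [0,0,0],"jaw": 5}
    - {"slide": [0,0,0.6],"dr": [0,0,0],"jaw": 5}
    - {"slide": [0,0,0.8],"dr": [0,0,0],"jaw": 5}
    - {"slide": [0,0,1.0],"dr": [0,0,0],"jaw": 5}
    - {"slide": [0,0,1.2],"dr": [0,0,0],"jaw": 5}
    - {"slide": [0,0,1.4],"dr": [0,0,0],"jaw": 5}
    - {"slide": [0,0,1.5],"dr": [0,0,0],"jaw": 5}
    - {"slide": [0,0,1.5],"dr": [0,0,0],"jaw": 5}

```text
clock: 12.75
position: [492.2, 16.7, 51.5]
ee_rot: [-0.621, 0.784, -0.002, -0.001]
contact_force: [-2.0, -0.2, 8.3]
gripper_width: 19.5
grasp_force: 59.8
```

Contact with the tray floor at 8 N. I'll open slowly.

step_arm:
  motion:
    - {"slide": [0,0,0],"dr": [0,0,0],"jaw": 19}
    - {"slide": [0,0,0],"dr": [0,0,0],"jaw": 20}
    - {"slide": [0,0,0],"dr": [0,0,0],"jaw": 21}
    - {"slide": [0,0,0],"dr": [0,0,0],"jaw": 23}
    - {"slide": [0,0,0],"dr": [0,0,0],"jaw": 26}
    - {"slide": [0,0,0],"dr": [0,0,0],"jaw": 32}
    - {"slide": [0,0,0],"dr": [0,0,0],"jaw": 40}
    - {"slide": [0,0,0],"dr": [0,0,0],"jaw": 50}

```text
clock: 13.75
position: [491.9, 16.7, 50.5]
ee_rot: [-0.621, 0.784, -0.001, -0.001]
contact_force: [-0.4, -0.3, 0.2]
gripper_width: 49.6
grasp_force: 0.0
```

step_arm:
  motion:
    - {"slide": [0,0,-4],"dr": [0,0,0],"jaw": 50}
    - {"slide": [0,0,-14],"dr": [0,0,0],"jaw": 50}
    - {"slide": [0,0,-28],"dr": [0,0,0],"jaw": 50}
    - {"slide": [0,0,-45],"dr": [0,0,0],"jaw": 50}
    - {"slide": [0,0,-62],"dr": [0,0,0],"jaw": 50}
    - {"slide": [0,0,-80],"dr": [0,0,0],"jaw": 50}
    - {"slide": [0,0,-100],"dr": [0,0,0],"jaw": 50}
    - {"slide": [0,0,-120],"dr": [0,0,0],"jaw": 50}

```text
clock: 14.75
position: [491.9, 17.1, 172.4]
ee_rot: [-0.621, 0.784, -0.001, -0.0]
contact_force: [0.7, 0.0, -0.3]
gripper_width: 50.1
grasp_force: 0.0
```

```bash
python3 -c "
from h import *
import cv2
cv2.imwrite('pics/f1.png',optics.get_image('scene'))
rel([492,16.9,172],down(167))
"
```

```text
slide [0.9 1.6 3.1] dr [-0.051 -0.002 -0.022] | pos [493.7  17.4 175.1] F [2.  0.7 2.9] w 50.3 t 14.8
```

View pics/f1.png

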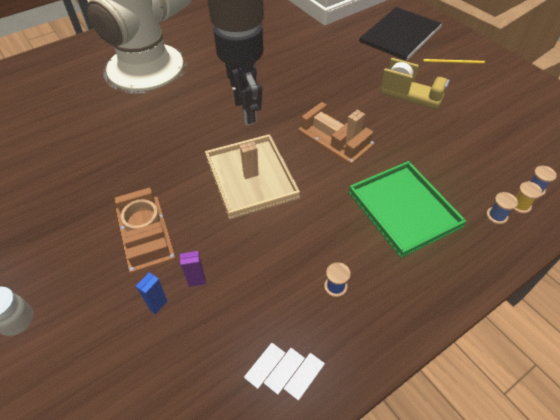

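The wedge stands upright in the plywood tray at (249,160). The bangle is still in its vise, the other wedge is untouched at (356,122), and the gripper is clear of everything.

```bash
python3 -c "
from bench import arm
print(arm.job_done())"
```

```text
the job is handed in; nothing more can be done
None
```

The job is handed in: I rocked the bangle vise's wedge about 10 mm left and then right, drew it up and out, and left it standing in the plywood tray, with the other vise's wedge untouched (about 15 s of the 51 s used).

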